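# Make up two craft kits for the activity table

### The arm

A 6-joint arm with a two-finger parallel gripper is mounted at the origin on the work surface. World frame = base frame: x ahead of the robot, y to its left, z up, the work surface at z = 0. Lengths are in mm, angles in rad, forces in N, time in s.
With the tool pointing down it reaches from about 275 to 725 mm from the base axis. Payload 5.6 kg.
Tool frame: the origin (TCP) lies on the front face of the gripper's body, between the roots of the fingers; the fingertips stand 73 mm ahead of it and the grasp point (between the pads) lies 54 mm ahead of it; z points along the fingers, y is the line along which they close (so a half turn about z gives the same grasp; the last joint's range is limited). The gripper opens to 85 mm and grips with 20 to 120 N. Pads are 22 mm wide; open, the fingers measure 114 mm over their backs; the gripper's body (76 mm by 85 mm) begins 54 mm behind the grasp point. The pads swing forward as they close: fully open they stand 13 mm farther back than shut.
Start: joints at [0.285, 0.255, 0.108, 0, -1.424, -0.285], TCP at [549.994, 0.025, 303.883] pointing down, gripper open.
Joint ranges: [-2.95, 2.95], [-1.21, 1.97], [-1.09, 1.5], [-2.87, 1.71], [-2.94, -0.07], [-3.05, 3.05]. Speed limits (rad/s): [2.57, 2.57, 3.14, 3.14, 3.14, 3.14].

### API

Orientations are given as a rotation vector (axis times angle).
In Python, from cell import env gives the robot as it stands.
- The arm moves only by the tool play_rows, never from a script. Its argument "rows" is a list of rows, each a list of 3 entries, a list of its own where there are three numbers: the finger opening in m, from 0 to 0.0854, then the shift along the tool's x, y, z in m, then the turn, a rotation vector about the tool's x, y, z in rad. A call has 1 to 10 rows; each row shifts and turns the commanded pose from where the row before left it, along the tool's axes as they then stand; what a row does not reach is not made up. A row lasts 1/10 s, in which the tool goes at most 50 mm and 8.59 degrees, less where a joint would pass 70% of its speed; a pose out of reach is approached as far as the arm can. A call with a gripper value outside its range is refused whole. The fingers move at their own pace and stop on an object; "newtons" is the grip in N (left out, the last holds). Time passes only in rows, so rows that do not move let the fingers close. It gives the time, the measured TCP pose, the force, the opening and the grip force at its end, in the units of the state.
- env.get_state(): the state, without advancing time (a new reading comes with each control period).
- env.capture(name): name is "scene" or "side" or "wrist"; returns a dict with "img" (420x560x3 uint8, red, green, blue), "fx", "fy", "cx", "cy" (pixels), "k1" (the pictures are not rectified: a ray, as slopes to the right and down, at radius r is drawn at 1 + k1 r^2 times it, then the intrinsics apply), "view" (4x4, takes a point from world to camera coordinates); the wrist camera has in their place "tool_from_camera" (4x4, takes a point from camera to tool coordinates, whose origin is the TCP and whose axes are the flange's). Camera axes: x right, y down, z forward; pixel columns grow to the right and rows downward; lengths in mm; the calibration is good to about 2 mm. A picture is of the moment at which its call begins: read the wrist's pose just before it. There is no depth.
- env.finish_job(): hands the job in; it is judged then, once.
Trained networks look in a picture, given as the dict that the camera call returned (one of the last four; its "shot" number tells which), for a name from the list of things; names that differ only in an ending like _2 or _b are one class to them, and where a whole thing is asked for, a point or a joint stands for the part that bears it (a point fixed in the world has none). Each returns a list of dicts, best first, with "p" (0 to 1); they miss things now and then, are a little off and sometimes report something else, mostly with a low value. They report only what shows in the picture. A call takes as long as a camera call. They do not tell look-alikes from the thing itself.
- env.outline_of(target, picture): "pixels" (420x560 bool, what is visible of it) and "uv" ([column, row] in pixels, amid what is visible of it).
The state is a dict: "time_s": time; "q": joint angles; "qvel": joint speeds; "tau": joint torques, N m; "ee_pos": TCP position; "eef_rot": TCP orientation; "force": force on the tool from outside, world axes, zero at the start; "wrist_torque": the same for the moment, N m; "grip_width": finger opening in mm; "gripper_force": force on a finger pad.
Only numpy, scipy, OpenCV 4.12 (cv2) and the standard library are available. Lean on these libraries where they do the work, as an engineer would, in place of code of your own. Each camera call takes 0.05 s, during which the arm holds its last target. There are 200 camera calls.

### The job

Make up the two craft kits, taking the things from the middle of the table. The three-bay tray gets the glue bottle in its middle bay, and the tall slim jar and the round stamp in its two end bays, one in each, either way round; the two-bay tray gets the squat wide jar in its wider bay and the oblong stamp in its narrower bay. Stand everything upright on the floor of its bay, set things down rather than drop them, knock nothing over, and leave the mug, the drinking glass and the dish of tiles where they are.

Things in the scene. Friction and masses are not known exactly. Their poses are not given: they have to be found in the camera images.
- long_tray: Brown wooden tray, three equal bays in a row, 230 x 84 mm outside. Walls and dividers 5 mm thick, top edge 18 mm above the table; bay floor 5 mm above it. Fixed. Origin: centre of underside; x along the row of bays, z up. Bays 70 (x) by 74 (y) mm inside, centres at x = -75, 0, +75 mm, y = 0. One tray lies left, the other right.
- short_tray: Brown wooden tray, two unequal bays in a row, 199 x 94 mm outside. Walls and dividers 5 mm thick, top edge 18 mm above the table; bay floor 5 mm above it. Fixed. Origin: centre of underside; x along the row of bays, z up. Wide bay 104 (x) by 84 (y) mm inside, centre x = -42.5 mm; narrow bay 80 by 84 mm, centre x = +54.5 mm; y = 0.
- tall_jar: Slim closed glass jar with a steel lid, a plain upright cylinder 44 mm in diameter and 95 mm high (lid, of the same diameter, the top 16 mm), about 140 g. Loose, standing upright at the start; origin at the centre of its underside, z up.
- squat_jar: Wide low closed glass jar with a steel lid, a plain upright cylinder 58 mm in diameter and 62 mm high (lid, of the same diameter, the top 14 mm), about 160 g. Loose, standing upright at the start; origin at the centre of its underside, z up.
- glue_bottle: White plastic glue bottle with a pointed grey nozzle, 112 mm high; its cylindrical body is 36 mm in diameter from the underside up to 78 mm, above that it narrows. About 100 g. Loose, standing upright at the start; origin at the centre of its underside, z up.
- oblong_stamp: Hand stamp: dark wooden oblong block 56 (x) x 32 (y) mm, 22 mm high (rubber face below), with an upright round pale wooden handle: neck 18 mm in diameter from 22 to 38 mm height, then a grip 26 mm in diameter up to 65 mm. About 90 g. Loose, standing upright at the start; origin at the centre of its underside, z up.
- round_stamp: Hand stamp: dark wooden disc 46 mm in diameter, 22 mm high (rubber face below), with an upright round pale wooden handle: neck 18 mm in diameter from 22 to 38 mm height, then a grip 26 mm in diameter up to 65 mm. About 90 g. Loose, standing upright at the start; origin at the centre of its underside, z up.
- mug: White ceramic mug, 80 mm in diameter, 90 mm high, handle towards its +y. Bystander, not part of the kits; loose. Origin at the centre of its underside, z up.
- tumbler: Open green drinking glass, 68 mm in diameter at the rim, 100 mm high. Bystander, not part of the kits; loose. Origin at the centre of its underside, z up.
- tile_dish: Low white dish heaped with coloured mosaic tiles, 96 mm in diameter, 27 mm high. Bystander, not part of the kits; loose. Origin at the centre of its underside, z up.
Mind the look-alikes: they are no part of the job. What is shaped like the tall_jar but blue or green is not meant. Leave any green or orange look-alike of the oblong_stamp alone.

How it is judged (in metres and radians):
At the end, for the whole second after the job is handed in: All five things stand in the bays the goal names: centre of the underside within the bay's inner walls, underside 2 to 9 mm above the table, upright within 0.1 rad, at rest (0.02 m/s, 0.2 rad/s); mug, tumbler and tile dish within 30 mm of where they stood (x of glue_bottle in the frame of long_tray between -0.035 and 0.035 m and y of glue_bottle in the frame of long_tray between -0.037 and 0.037 m and z of glue_bottle in the frame of long_tray between 0.002 and 0.009 m and x of squat_jar in the frame of short_tray between -0.0945 and 0.0095 m and y of squat_jar in the frame of short_tray between -0.042 and 0.042 m and z of squat_jar in the frame of short_tray between 0.002 and 0.009 m and x of oblong_stamp in the frame of short_tray between 0.0145 and 0.0945 m and y of oblong_stamp in the frame of short_tray between -0.042 and 0.042 m and z of oblong_stamp in the frame of short_tray between 0.002 and 0.009 m and ((x of tall_jar in the frame of long_tray between -0.11 and -0.04 m and y of tall_jar in the frame of long_tray between -0.037 and 0.037 m and z of tall_jar in the frame of long_tray between 0.002 and 0.009 m and x of round_stamp in the frame of long_tray between 0.04 and 0.11 m and y of round_stamp in the frame of long_tray between -0.037 and 0.037 m and z of round_stamp in the frame of long_tray between 0.002 and 0.009 m) or (x of tall_jar in the frame of long_tray between 0.04 and 0.11 m and y of tall_jar in the frame of long_tray between -0.037 and 0.037 m and z of tall_jar in the frame of long_tray between 0.002 and 0.009 m and x of round_stamp in the frame of long_tray between -0.11 and -0.04 m and y of round_stamp in the frame of long_tray between -0.037 and 0.037 m and z of round_stamp in the frame of long_tray between 0.002 and 0.009 m)) and angle between each of tall_jar, squat_jar, glue_bottle, oblong_stamp, round_stamp's own z axis and vertical below 0.1 rad and linear speed of each of tall_jar, squat_jar, glue_bottle, oblong_stamp, round_stamp below 0.02 m/s and angular speed of each of tall_jar, squat_jar, glue_bottle, oblong_stamp, round_stamp below 0.2 rad/s and distance of each of mug, tumbler, tile_dish from where it was at the start of the episode below 0.03 m); the robot touches nothing.
It fails at once if a bystander (mug, tumbler or tile dish) is shifted by more than 30 mm (distance of any of mug, tumbler, tile_dish from where it was at the start of the episode above 0.03 m).
It fails at once if a jar, the bottle or a stamp is knocked over (tilted more than 45 degrees) (angle between any of tall_jar, squat_jar, glue_bottle, oblong_stamp, round_stamp's own z axis and vertical above 0.785 rad).
It fails at once if a jar, the bottle or a stamp is dropped or thrown: out of the fingers and faster than 0.8 m/s (a fall of more than about 30 mm) ((linear speed of tall_jar above 0.8 m/s and contact force between the fingers and tall_jar below 0.01 N) or (linear speed of squat_jar above 0.8 m/s and contact force between the fingers and squat_jar below 0.01 N) or (linear speed of glue_bottle above 0.8 m/s and contact force between the fingers and glue_bottle below 0.01 N) or (linear speed of oblong_stamp above 0.8 m/s and contact force between the fingers and oblong_stamp below 0.01 N) or (linear speed of round_stamp above 0.8 m/s and contact force between the fingers and round_stamp below 0.01 N)).
It also fails if it takes over 128 s, if anything falls off the work surface, if the arm or the gripper's body presses on something with over 40 N, if the wrist force passes 120 N, or if a joint passes its speed limit or range.

## Working session

There is one attempt and no reset: what is moved stays moved. The work goes in short steps, Python scripts to look and compute and a tool call to move; the robot and the scene stay as the last step left them, time stands still between calls to the robot, and variables do not carry over. Pictures are saved under pics/ and viewed, at most 14 in all, crops included, and the job is handed in when it is done.

Besides the shell and the picture viewer there is one more tool, called after ">>>" in YAML: its name, and indented under it one key for each argument. play_rows: Moves the arm, as the interface text tells. Its arguments: {"type":"object","properties":{"rows":{"type":"array","items":{"type":"array"}},"newtons":{"type":"number"}},"required":["rows"]}

```bash
mkdir -p pics; ls
cat > h.py <<'E'
import numpy as np, cv2
from cell import env
from scipy.spatial.transform import Rotation as R
def T_cam(c, st=None):
    if 'view' in c: return np.linalg.inv(np.array(c['view']))
    T=np.eye(4); T[:3,:3]=R.from_rotvec(st['eef_rot']).as_matrix(); T[:3,3]=st['ee_pos']
    return T@np.array(c['tool_from_camera'])
def ray(c,T,uv):
    d=np.array([(uv[0]-c['cx'])/c['fx'],(uv[1]-c['cy'])/c['fy']]); s=d.copy()
    for _ in range(20): s=d/(1+c['k1']*(s@s))
    return T[:3,3], T[:3,:3]@np.array([s[0],s[1],1])
def at_z(c,T,uv,z):
    o,d=ray(c,T,uv); return o+d*(z-o[2])/d[2]
def proj(c,T,P):
    P=np.atleast_2d(P); q=(P-T[:3,3])@T[:3,:3]; s=q[:,:2]/q[:,2:]
    s=s*(1+c['k1']*(s**2).sum(1,keepdims=True)); return s*[c['fx'],c['fy']]+[c['cx'],c['cy']]
def save(img,n): cv2.imwrite('pics/'+n,cv2.cvtColor(img,cv2.COLOR_RGB2BGR))
E
python3 - <<'E'
from h import *
st=env.get_state(); print(st['ee_pos'],st['eef_rot'])
names="long_tray short_tray tall_jar squat_jar glue_bottle oblong_stamp round_stamp mug tumbler tile_dish".split()
for cam in ['scene','side']:
    c=env.capture(cam); save(c['img'],cam+'0.png'); T=T_cam(c); print(cam,c['fx'],T[:3,3].round(),T[:3,2].round(2))
    for n in names:
        for o in env.outline_of(n,c)[:4]:
            v,u=np.nonzero(o['pixels']); print(n,round(o['p'],2),np.round(o['uv']),u.min(),u.max(),v.min(),v.max(), 'bottom@z0',at_z(c,T,[o['uv'][0],v.max()],0)[:2].round())
E
```

```text
pics
[5.49639059e+02 5.96704147e-02 3.02975707e+02] [ 2.22034640e+00 -2.22047652e+00 -2.05163747e-03]
scene 444.69627714654274 [1175.  273.  863.] [-0.58 -0.24 -0.78]
long_tray 0.73 [175. 167.] 144 209 135 200 bottom@z0 [ 598. -253.]
short_tray 0.82 [394. 228.] 373 415 192 265 bottom@z0 [577. 313.]
tall_jar 0.72 [223. 163.] 212 232 144 181 bottom@z0 [ 492. -168.]
tall_jar 0.72 [268. 148.] 262 273 126 161 bottom@z0 [378. -87.]
tall_jar 0.71 [253. 168.] 243 262 152 189 bottom@z0 [488. -82.]
squat_jar 0.59 [265. 226.] 255 280 207 241 bottom@z0 [627.  13.]
glue_bottle 0.95 [318. 239.] 310 327 219 254 bottom@z0 [615. 140.]
oblong_stamp 0.95 [313. 163.] 302 323 149 174 bottom@z0 [378.  45.]
oblong_stamp 0.55 [312. 189.] 299 322 174 202 bottom@z0 [471.  75.]
round_stamp 0.83 [218. 203.] 208 226 188 215 bottom@z0 [ 600. -128.]
mug 0.57 [239. 284.] 206 259 256 309 bottom@z0 [811.  31.]
tumbler 0.75 [357. 295.] 340 377 272 320 bottom@z0 [741. 272.]
tile_dish 0.73 [131. 228.] 111 150 208 243 bottom@z0 [ 757. -283.]
side 432.3319959371831 [281. 685. 469.] [ 0.33 -0.81 -0.48]
long_tray 0.81 [354.
[... 326 characters left out ...]
. 210.] 319 342 187 236 bottom@z0 [466. -69.]
squat_jar 0.92 [254. 226.] 240 268 208 248 bottom@z0 [590.  34.]
glue_bottle 0.75 [224. 253.] 213 235 221 280 bottom@z0 [596. 149.]
oblong_stamp 0.78 [315. 266.] 300 333 240 281 bottom@z0 [446.  89.]
oblong_stamp 0.61 [292. 295.] 273 309 267 313 bottom@z0 [454. 184.]
oblong_stamp 0.55 [175. 207.] 155 196 181 236 bottom@z0 [762.  58.]
round_stamp 0.79 [289. 203.] 278 298 184 216 bottom@z0 [ 573. -117.]
mug 0.56 [175. 208.] 155 197 181 236 bottom@z0 [761.  57.]
tumbler 0.82 [119. 272.] 96 143 239 306 bottom@z0 [722. 282.]
tumbler 0.5 [316. 267.] 300 335 239 281 bottom@z0 [445.  89.]
tile_dish 0.91 [265. 170.] 246 281 161 181 bottom@z0 [ 701. -271.]
```

View pics/scene0.png

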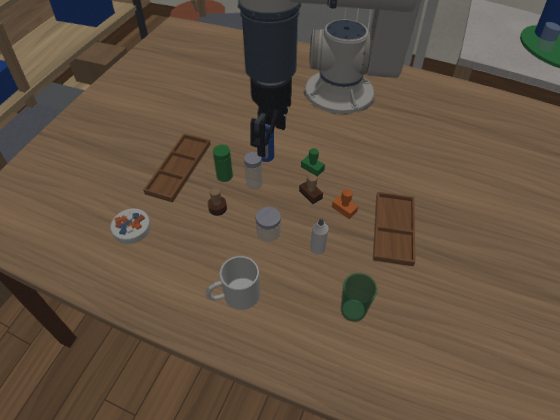

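View pics/side0.png

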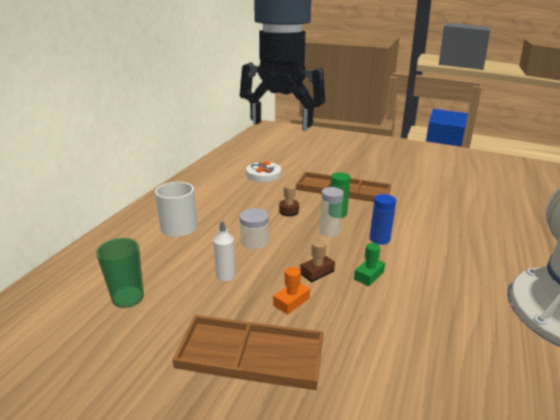

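The target things are: the pale-lidded tall jar at scene (253,168), squat jar (268,226), glue bottle (319,239), dark oblong stamp (312,190) and dark round stamp (217,203). The look-alikes are the green jar (223,163), blue jar (268,148), green stamp (313,162) and orange stamp (345,203). The short tray's divider at scene row ~232 (side ~(243,345)) suggests its wide bay is nearer the robot.

```bash
cat > fit.py <<'E'
from h import *
from scipy.optimize import least_squares
def cyl(*s): # (r,z)
    a=np.linspace(0,2*np.pi,32,endpoint=False)
    return np.vstack([np.c_[r*np.cos(a),r*np.sin(a),np.full(32,z)] for r,z in s])
def box(x,y,z0,z1): return np.array([[i*x/2,j*y/2,k] for i in(-1,1) for j in(-1,1) for k in(z0,z1)])
grip=[(9,22),(9,38),(13,38),(13,65)]
M=dict(tall_jar=cyl((22,0),(22,95)),squat_jar=cyl((29,0),(29,62)),glue_bottle=cyl((18,0),(18,78),(3,112)),
 oblong_stamp=np.vstack([box(56,32,0,22),cyl(*grip)]),round_stamp=cyl((23,0),(23,22),*grip),
 mug=cyl((40,0),(40,90)),tumbler=cyl((25,0),(34,100)),tile_dish=cyl((48,27),(35,0)),long_tray=box(230,84,0,18),short_tray=box(199,94,0,18))
def pose(n,p):
    c,s=np.cos(p[2]),np.sin(p[2]); return M[n]@np.array([[c,-s,0],[s,c,0],[0,0,1]]).T+[p[0],p[1],0]
def sup(pts):
    a=np.arange(16)*np.pi/8; return (np.asarray(pts,float)@np.array([np.cos(a),np.sin(a)])).max(0)
def fit(n,obs,p0,yaw=False):
    S=[(c,T,sup(np.argwhere(m)[:,::-1])) for c,T,m in obs]
    f=lambda p:np.concatenate([sup(proj(c,T,pose(n,p if yaw else [*p,0])))-s for c,T,s in S])
    r=least_squares(f,p0 if yaw else p0[:2],loss='soft_l1'); return r.x, np.sqrt(np.mean(f(r.x)**2))
E
python3 - <<'E'
from fit import *
cs=env.capture('scene');cd=env.capture('side')
g=dict(tall_jar=(470,-78),squat_jar=(600,20),glue_bottle=(600,140),oblong_stamp=(455,80,.3),round_stamp=(585,-120),mug=(770,40),tumbler=(725,270),tile_dish=(720,-275),long_tray=(540,-240,0),short_tray=(500,320,0))
for n,p0 in g.items():
    obs=[];e=proj
    for c in (cs,cd):
        T=T_cam(c); uv=proj(c,T,[*p0[:2],30])[0]
        L=env.outline_of(n,c); L=[o for o in L if np.hypot(*(np.array(o['uv'])-uv))<25]
        if L: obs.append((c,T,L[0]['pixels']))
    for o in (obs,obs[:1],obs[1:]):
        if not o: continue
        best=min((fit(n,o,(*p0[:2],y),len(p0)==3) for y in ((0,.6,-.6,1.5) if len(p0)==3 else (0,))),key=lambda r:r[1])
        print(n,len(o),best[0].round(2),'rms',round(best[1],2))
st=env.get_state();c=env.capture('wrist'); save(c['img'],'w0.png'); print(np.array(c['tool_from_camera']).round(2),c['fx'])
E
```

```text
tall_jar 2 [471.17 -88.48] rms 0.86
tall_jar 1 [467.68 -90.02] rms 0.55
tall_jar 1 [472.13 -87.06] rms 0.64
squat_jar 2 [601.15   8.02] rms 1.19
squat_jar 1 [599.87   7.72] rms 0.76
squat_jar 1 [602.9    7.15] rms 1.39
glue_bottle 2 [600.51 134.37] rms 0.72
glue_bottle 1 [599.27 133.44] rms 0.54
glue_bottle 1 [600.61 135.47] rms 0.68
oblong_stamp 2 [451.52  63.48   1.11] rms 0.7
oblong_stamp 1 [450.12  62.38   1.07] rms 0.54
oblong_stamp 1 [451.65  64.53   1.12] rms 0.66
round_stamp 2 [ 582.8  -136.74] rms 0.8
round_stamp 1 [ 581.32 -138.08] rms 0.82
round_stamp 1 [ 583.08 -135.42] rms 0.6
mug 2 [777.27  19.35] rms 3.64
mug 1 [776.57  17.75] rms 4.95
mug 1 [777.04  21.27] rms 0.58
tumbler 2 [722.27 258.23] rms 0.83
tumbler 1 [722.16 256.76] rms 0.56
tumbler 1 [721.21 260.5 ] rms 0.52
tile_dish 2 [ 721.98 -299.26] rms 1.48
tile_dish 1 [ 724.34 -298.76] rms 0.88
tile_dish 1 [ 713.63 -290.86] rms 0.85
long_tray 1 [ 4.9194e+02 -3.0338e+02  5.0000e-02] rms 0.97
long_tray 1 [ 4.9194e+02 -3.0338e+02  5.0000e-02] rms 0.97
short_tray 1 [4.7434e+02 2.8824e+02 2.2000e-01] rms 1.53
short_tray 1 [4.7434e+02 2.8824e+02 2.2000e-01] rms 1.53
[[  0.    -0.96  -0.29  74.01]
 [  1.     0.     0.    -0.85]
 [  0.    -0.29   0.96 -69.35]
 [  0.     0.     0.     1.  ]] 339.85803061439265
```

View pics/w0.png

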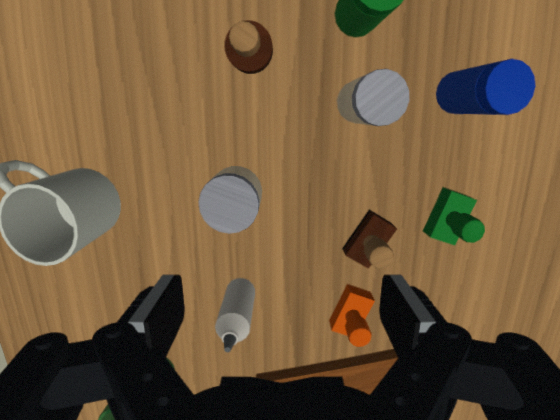

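Wrist view confirms the layout: round stamp (247,45), tall jar (375,100), squat jar (232,200), glue (236,315), oblong stamp (370,240); orange stamp (352,315) close to it. Now the trays and look-alikes again with both cameras.

Run:
```python
from fit import *
cs=env.capture('scene');cd=env.capture('side');st=env.get_state();cw=env.capture('wrist')
g=[('long_tray',(492,-300,0)),('short_tray',(474,288,.1)),('tall_jar',(480,-168)),('tall_jar',(365,-83)),('tall_jar',(471,-88)),('squat_jar',(601,8)),('glue_bottle',(600,134)),('oblong_stamp',(451,63,1.1)),('oblong_stamp',(365,40,1.)),('oblong_stamp',(450,130,1.)),('round_stamp',(583,-137))]
for n,p0 in g:
    obs=[]
    for c in (cs,cd,cw):
        T=T_cam(c,st); uv=proj(c,T,[*p0[:2],9 if 'tray' in n else 40])[0]
        L=env.outline_of(n,c); L=[o for o in L if np.hypot(*(np.array(o['uv'])-uv))<30]
        if L and not (c is cw and 'tray' in n): obs.append((c,T,min(L,key=lambda o:np.hypot(*(np.array(o['uv'])-uv)))['pixels']))
    for o in [obs]+[[o] for o in obs]:
        best=min((fit(n,o,(*p0[:2],y),len(p0)==3) for y in ((0,.6,-.6,1.5) if len(p0)==3 else (0,))),key=lambda r:r[1])
        print(n,len(o),best[0].round(2),'rms',round(best[1],2))
c=cs;out=[]
for c in (cs,cd):
  im=c['img'].copy();T=T_cam(c)
  for n,p in (('long_tray',(492,-303,.05)),('short_tray',(474,288,.22))):
    for xd in ([-37.5,37.5] if n[0]=='l' else [12,-12]):
      q=np.array([[xd,-42,18],[xd,42,18]]);cc,s=np.cos(p[2]),np.sin(p[2])
      u=proj(c,T,q@np.array([[cc,-s,0],[s,cc,0],[0,0,1]]).T+[p[0],p[1],0])
      cv2.line(im,*[tuple(int(v) for v in k) for k in u],(255,0,0) if xd!=12 else (0,255,0),1)
  out.append(im)
a=cv2.resize(out[0][120:280,130:430],(780,416)); b=cv2.resize(out[1][300:400,150:350],(360,180))
save(np.vstack([a,np.pad(b,((0,0),(0,420),(0,0)))]),'tr.png')
```

```text
long_tray 2 [ 4.9683e+02 -3.0207e+02  6.0000e-02] rms 2.41
long_tray 1 [ 489.23 -304.06    3.21] rms 1.77
long_tray 1 [ 5.0094e+02 -3.1054e+02  7.0000e-02] rms 2.0
short_tray 2 [4.7794e+02 2.8880e+02 2.1000e-01] rms 1.19
short_tray 1 [4.7492e+02 2.8831e+02 2.1000e-01] rms 1.08
short_tray 1 [4.7847e+02 2.8868e+02 2.0000e-01] rms 1.14
tall_jar 3 [ 477.71 -169.84] rms 11.92
tall_jar 1 [ 473.99 -172.98] rms 0.79
tall_jar 1 [ 475.39 -176.56] rms 3.33
tall_jar 1 [ 483.16 -152.46] rms 13.49
tall_jar 3 [366.72 -98.36] rms 1.94
tall_jar 1 [361.48 -96.68] rms 2.6
tall_jar 1 [366.15 -98.51] rms 1.08
tall_jar 1 [367.32 -98.45] rms 1.17
tall_jar 3 [472.26 -87.14] rms 1.14
tall_jar 1 [469.02 -88.62] rms 0.85
tall_jar 1 [473.05 -87.25] rms 1.11
tall_jar 1 [472.39 -87.05] rms 1.21
squat_jar 2 [601.64   8.85] rms 1.06
squat_jar 1 [602.78   6.69] rms 1.09
squat_jar 1 [601.59   8.97] rms 0.95
glue_bottle 3 [600.99 134.  ] rms 1.24
glue_bottle 1 [599.48 133.98] rms 1.45
glue_bottle 1 [599.95 135.52] rms 1.17
glue_bottle 1 [601.17 133.81] rms 0.87
oblong_stamp 3 [451.96  62.09   1.04] rms 1.29
oblong_stamp 1 [450.87  61.67   1.01] rms 0.84
oblong_stamp 1 [451.49  63.66   1.16] rms 1.54
oblong_stamp 1 [452.17  61.86   1.04] rms 1.18
oblong_stamp 3 [360.87  34.79  -1.88] rms 1.21
oblong_stamp 1 [358.86  34.49   1.18] rms 1.04
oblong_stamp 1 [360.04  37.59   1.29] rms 1.04
oblong_stamp 1 [361.74  34.04  -1.86] rms 1.3
oblong_stamp 3 [460.92 153.61  -0.64] rms 14.42
oblong_stamp 1 [463.5  157.3    1.18] rms 0.56
oblong_stamp 1 [451.49  63.66  89.13] rms 1.54
oblong_stamp 1 [466.27 154.54   0.67] rms 3.45
round_stamp 3 [ 583.04 -137.57] rms 1.1
round_stamp 1 [ 580.69 -139.78] rms 1.13
round_stamp 1 [ 582.26 -135.42] rms 1.02
round_stamp 1 [ 583.16 -137.57] rms 0.84
```

View pics/tr.png

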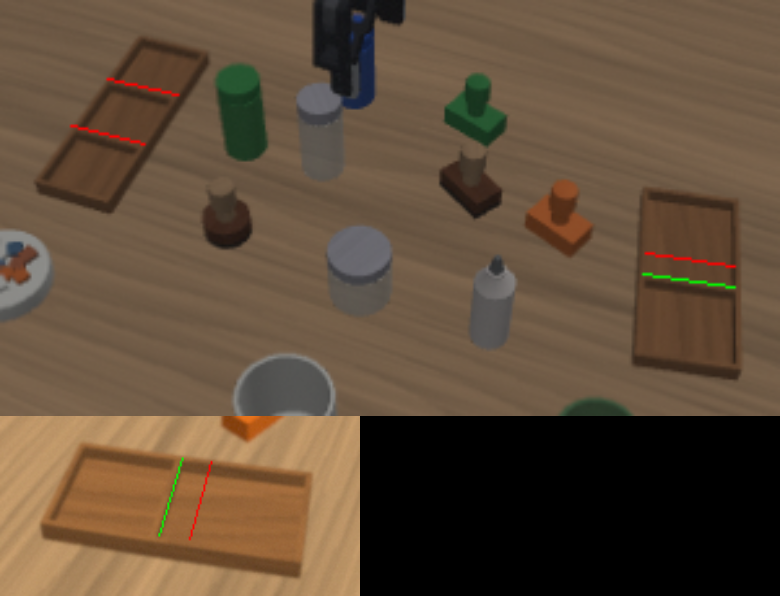

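>>> play_rows:
  rows:
    - [0.07, [-0.0268, -0.0102, 0], [0, 0, 0]]
    - [0.07, [-0.0268, -0.0102, 0], [0, 0, 0]]
    - [0.07, [-0.0268, -0.0102, 0], [0, 0, 0]]
    - [0.07, [-0.0268, -0.0102, 0], [0, 0, 0]]
    - [0.07, [-0.0268, -0.0102, 0], [0, 0, 0]]
    - [0.07, [0, 0, 0.02], [0, 0, 0]]
    - [0.07, [0, 0, 0.02], [0, 0, 0]]
    - [0.07, [0, 0, 0], [0, 0, 0]]
    - [0.07, [0, 0, 0], [0, 0, 0]]
    - [0.07, [0, 0, 0], [0, 0, 0]]
  newtons: 40

```text
time_s: 5.05
ee_pos: [601.5, 133.9, 265.4]
eef_rot: [-2.22, 2.22, -0.002]
force: [0.3, -1.4, 0.3]
grip_width: 69.9
gripper_force: 0.0
```

>>> play_rows:
  rows:
    - [0.07, [0, 0, 0.03], [0, 0, 0]]
    - [0.07, [0, 0, 0.03], [0, 0, 0]]
    - [0.07, [0, 0, 0.03], [0, 0, 0]]
    - [0.07, [0, 0, 0.03], [0, 0, 0]]
    - [0.07, [0, 0, 0.016], [0, 0, 0]]
    - [0.07, [0, 0, 0.009], [0, 0, 0]]
    - [0.07, [0, 0, 0], [0, 0, 0]]
    - [0.025, [0, 0, 0], [0, 0, 0]]
    - [0.025, [0, 0, 0], [0, 0, 0]]
    - [0.025, [0, 0, 0], [0, 0, 0]]

```text
time_s: 6.05
ee_pos: [601.6, 134.3, 120.5]
eef_rot: [-2.22, 2.22, -0.002]
force: [-0.8, 0.0, 3.8]
grip_width: 34.9
gripper_force: 39.5
```

>>> play_rows:
  rows:
    - [0.025, [0, 0, 0], [0, 0, 0]]
    - [0.025, [0, 0, 0], [0, 0, 0]]
    - [0.025, [0, 0, 0], [0, 0, 0]]

```text
time_s: 6.35
ee_pos: [601.6, 134.3, 120.5]
eef_rot: [-2.22, 2.22, -0.002]
force: [-1.9, 0.5, 6.1]
grip_width: 34.7
gripper_force: 39.5
```

>>> play_rows:
  rows:
    - [0.025, [0, 0, -0.015], [0, 0, 0]]
    - [0.025, [0, 0, -0.025], [0, 0, 0]]
    - [0.025, [0, 0, -0.03], [0, 0, 0]]
    - [0.025, [0, 0, -0.03], [0, 0, 0]]
    - [0.025, [0, 0, -0.03], [0, 0, 0]]
    - [0.025, [0, 0, -0.02], [0, 0, 0]]
    - [0.025, [0.018, 0.006, 0], [0, 0, 0]]
    - [0.025, [0.03, 0.01, 0], [0, 0, 0]]
    - [0.025, [0.03, 0.01, 0], [0, 0, 0]]
    - [0.025, [0.03, 0.01, 0], [0, 0, 0]]

```text
time_s: 7.35
ee_pos: [563.7, 24.5, 267.8]
eef_rot: [2.221, -2.22, -0.002]
force: [0.1, -0.5, -0.5]
grip_width: 34.9
gripper_force: 40.1
```

>>> play_rows:
  rows:
    - [0.025, [0.035, 0.01, 0], [0, 0, 0]]
    - [0.025, [0.035, 0.01, 0], [0, 0, 0]]
    - [0.025, [0.035, 0.01, 0], [0, 0, 0]]
    - [0.025, [0.035, 0.01, 0], [0, 0, 0]]
    - [0.025, [0.035, 0.01, 0], [0, 0, 0]]
    - [0.025, [0.035, 0.01, 0], [0, 0, 0]]
    - [0.025, [0.035, 0.01, 0], [0, 0, 0]]
    - [0.025, [0.035, 0, 0], [0, 0, 0]]
    - [0.025, [0.03, 0, 0], [0, 0, 0]]
    - [0.025, [0.02, 0, 0], [0, 0, 0]]

```text
time_s: 8.35
ee_pos: [493.6, -306.0, 267.7]
eef_rot: [2.219, -2.223, -0.003]
force: [-0.5, 0.7, -0.8]
grip_width: 35.0
gripper_force: 40.1
```

Run:
```python
from h import *
st=env.get_state();print(st['ee_pos'],st['grip_width'])
c=env.capture('wrist');T=T_cam(c,st);im=c['img'].copy()
p=(495,-304,.06);cc,s=np.cos(p[2]),np.sin(p[2]);A=np.array([[cc,-s,0],[s,cc,0],[0,0,1]])
for xs in (-115,-37.5,37.5,115):
    u=proj(c,T,np.array([[xs,-42,18],[xs,42,18]])@A.T+[p[0],p[1],0]);cv2.line(im,*[tuple(int(v) for v in k) for k in u],(0,255,255),1)
for y in (-42,42):
    u=proj(c,T,np.array([[-115,y,18],[115,y,18]])@A.T+[p[0],p[1],0]);cv2.line(im,*[tuple(int(v) for v in k) for k in u],(0,255,255),1)
save(im,'w1.png')
```

```text
[ 493.6316497  -305.99806791  267.67566347] 34.98254023933925
```

View pics/w1.png

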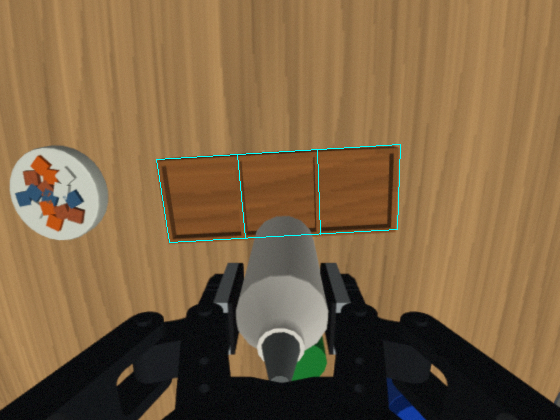

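>>> play_rows:
  rows:
    - [0.025, [0, 0, 0.02], [0, 0, 0]]
    - [0.025, [0, 0, 0.03], [0, 0, 0]]
    - [0.025, [0, 0, 0.03], [0, 0, 0]]
    - [0.025, [0, 0, 0.025], [0, 0, 0]]
    - [0.025, [0, 0, 0.02], [0, 0, 0]]
    - [0.025, [0, 0, 0.01], [0, 0, 0]]
    - [0.025, [0, 0, 0.005], [0, 0, 0]]
    - [0.025, [0, 0, 0.003], [0, 0, 0]]
    - [0.025, [0, 0, 0.001], [0, 0, 0]]
    - [0.025, [0, 0, 0], [0, 0, 0]]

```text
time_s: 9.4
ee_pos: [495.4, -304.1, 125.7]
eef_rot: [-2.221, 2.221, -0.002]
force: [0.2, -0.8, -0.4]
grip_width: 35.0
gripper_force: 40.2
```

>>> play_rows:
  rows:
    - [0.025, [0, 0, 0.001], [0, 0, 0]]
    - [0.04, [0, 0, 0], [0, 0, 0]]
    - [0.055, [0, 0, 0], [0, 0, 0]]
    - [0.06, [0, 0, 0], [0, 0, 0]]
    - [0.06, [0, 0, 0], [0, 0, 0]]
    - [0.06, [0, 0, -0.02], [0, 0, 0]]
    - [0.06, [0, 0, -0.03], [0, 0, 0]]
    - [0.06, [0, 0, -0.035], [0, 0, 0]]
    - [0.06, [0, 0, -0.035], [0, 0, 0]]
    - [0.06, [0, 0, -0.025], [0, 0, 0]]

```text
time_s: 10.4
ee_pos: [495.3, -304.3, 271.6]
eef_rot: [-2.221, 2.221, -0.004]
force: [-0.5, -0.2, -0.9]
grip_width: 60.0
gripper_force: 0.0
```

>>> play_rows:
  rows:
    - [0.07, [-0.031, 0.003, 0], [0, 0, 0]]
    - [0.07, [-0.031, 0.003, 0], [0, 0, 0]]
    - [0.07, [-0.031, 0.003, 0], [0, 0, 0]]
    - [0.07, [-0.031, 0.003, 0], [0, 0, 0]]
    - [0.07, [-0.031, 0.003, 0], [0, 0, 0]]
    - [0.07, [-0.031, 0.004, 0], [0, 0, 0]]
    - [0.07, [-0.031, 0.004, 0], [0, 0, 0]]
    - [0.07, [0, 0, 0], [0, 0, 0]]
    - [0.07, [0, 0, 0], [0, 0, 0]]

```text
time_s: 11.3
ee_pos: [472.0, -86.5, 269.1]
eef_rot: [-2.223, 2.219, -0.001]
force: [-0.1, 0.4, 0.3]
grip_width: 69.7
gripper_force: 0.0
```

Run:
```python
from h import *
for _ in range(1):
    st=env.get_state();print(st['ee_pos'],st['grip_width'])
c=env.capture('wrist');T=T_cam(c,st)
for o in env.outline_of('glue_bottle',c)[:2]: print('glue',o['p'],o['uv'],at_z(c,T,o['uv'],60))
a=np.linspace(0,6.283,40);im=c['img'].copy()
for z in (0,95):
    u=proj(c,T,np.c_[472+22*np.cos(a),-87+22*np.sin(a),0*a+z]);cv2.polylines(im,[u.astype(np.int32)],True,(255,0,0))
save(im,'w2.png')
```

```text
[472.01898804 -86.50004558 269.07180859] 69.69098378401183
```

View pics/w2.png

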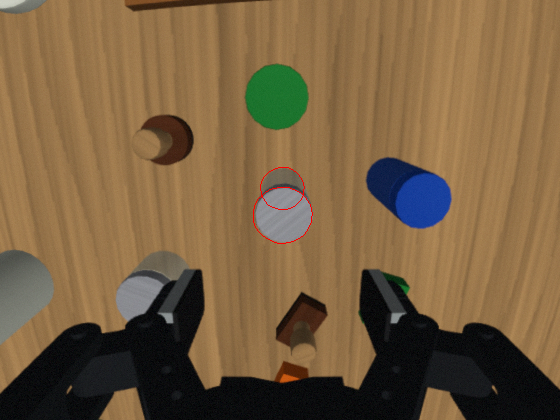

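The overlay lies on the jar's lid and base at (283,200). Descend.

>>> play_rows:
  rows:
    - [0.07, [0, 0, 0.03], [0, 0, 0]]
    - [0.07, [0, 0, 0.035], [0, 0, 0]]
    - [0.07, [0, 0, 0.035], [0, 0, 0]]
    - [0.07, [0, 0, 0.03], [0, 0, 0]]
    - [0.07, [0, 0, 0.016], [0, 0, 0]]
    - [0.07, [0, 0, 0.01], [0, 0, 0]]
    - [0.07, [0, 0, 0], [0, 0, 0]]
    - [0.035, [0, 0, 0], [0, 0, 0]]
    - [0.035, [0, 0, 0], [0, 0, 0]]
    - [0.035, [0, 0, 0], [0, 0, 0]]
  newtons: 50

```text
time_s: 12.4
ee_pos: [472.7, -87.1, 114.1]
eef_rot: [-2.221, 2.22, -0.003]
force: [-1.1, -0.3, 3.7]
grip_width: 43.2
gripper_force: 50.3
```

>>> play_rows:
  rows:
    - [0.035, [0, 0, 0], [0, 0, 0]]
    - [0.035, [0, 0, 0], [0, 0, 0]]
    - [0.035, [0, 0, -0.015], [0, 0, 0]]
    - [0.035, [0, 0, -0.025], [0, 0, 0]]
    - [0.035, [0, 0, -0.03], [0, 0, 0]]
    - [0.035, [0, 0, -0.03], [0, 0, 0]]
    - [0.035, [0, 0, -0.03], [0, 0, 0]]
    - [0.035, [0, 0, -0.02], [0, 0, 0]]
    - [0.035, [0.01, 0.003, 0], [0, 0, 0]]
    - [0.035, [0.02, 0.005, 0], [0, 0, 0]]

```text
time_s: 13.4
ee_pos: [463.9, -116.5, 262.7]
eef_rot: [-2.222, 2.219, 0.001]
force: [-0.3, 0.1, -1.3]
grip_width: 43.0
gripper_force: 51.0
```

>>> play_rows:
  rows:
    - [0.035, [0.03, 0.007, 0], [0, 0, 0]]
    - [0.035, [0.033, 0.008, 0], [0, 0, 0]]
    - [0.035, [0.033, 0.008, 0], [0, 0, 0]]
    - [0.035, [0.033, 0.008, 0], [0, 0, 0]]
    - [0.035, [0.033, 0.008, 0], [0, 0, 0]]
    - [0.035, [0.02, 0.005, 0], [0, 0, 0]]
    - [0.035, [0.01, 0, 0], [0, 0, 0]]
    - [0.035, [0, 0, 0.02], [0, 0, 0]]
    - [0.035, [0, 0, 0.03], [0, 0, 0]]
    - [0.035, [0, 0, 0.03], [0, 0, 0]]

```text
time_s: 14.4
ee_pos: [419.8, -308.6, 181.4]
eef_rot: [-2.221, 2.221, 0.0]
force: [-0.7, 0.7, -1.8]
grip_width: 43.2
gripper_force: 51.0
```

>>> play_rows:
  rows:
    - [0.035, [0, 0, 0.025], [0, 0, 0]]
    - [0.035, [0, 0, 0.02], [0, 0, 0]]
    - [0.035, [0, 0, 0.01], [0, 0, 0]]
    - [0.035, [0, 0, 0.005], [0, 0, 0]]
    - [0.035, [0, 0, 0.003], [0, 0, 0]]
    - [0.035, [0, 0, 0.001], [0, 0, 0]]
    - [0.035, [0, 0, 0.001], [0, 0, 0]]
    - [0.035, [0, 0, 0], [0, 0, 0]]

```text
time_s: 15.2
ee_pos: [420.4, -309.2, 119.1]
eef_rot: [-2.221, 2.221, -0.003]
force: [-2.1, 0.8, 2.8]
grip_width: 43.1
gripper_force: 51.4
```

>>> play_rows:
  rows:
    - [0.05, [0, 0, 0], [0, 0, 0]]
    - [0.058, [0, 0, 0], [0, 0, 0]]
    - [0.06, [0, 0, 0], [0, 0, 0]]
    - [0.06, [0, 0, 0], [0, 0, 0]]
    - [0.06, [0, 0, -0.02], [0, 0, 0]]
    - [0.06, [0, 0, -0.03], [0, 0, 0]]
    - [0.06, [0, 0, -0.04], [0, 0, 0]]
    - [0.06, [0, 0, -0.04], [0, 0, 0]]
    - [0.06, [0, 0, -0.02], [0, 0, 0]]
    - [0.06, [-0.02, -0.02, 0], [0, 0, 0]]

```text
time_s: 16.2
ee_pos: [440.2, -290.8, 272.1]
eef_rot: [-2.217, 2.223, -0.011]
force: [0.6, -0.8, 0.8]
grip_width: 59.8
gripper_force: 0.0
```

>>> play_rows:
  rows:
    - [0.06, [-0.03, -0.028, 0], [0, 0, 0]]
    - [0.06, [-0.03, -0.028, 0], [0, 0, 0]]
    - [0.06, [-0.03, -0.028, 0], [0, 0, 0]]
    - [0.06, [-0.03, -0.028, 0], [0, 0, 0]]
    - [0.06, [-0.0315, -0.031, 0], [0, 0, 0]]
    - [0.06, [0, 0, 0.03], [0, 0, 0]]
    - [0.06, [0, 0, 0.03], [0, 0, 0]]
    - [0.06, [0, 0, 0], [0, 0, 0]]
    - [0.06, [0, 0, 0], [0, 0, 0]]

```text
time_s: 17.1
ee_pos: [583.0, -137.8, 208.3]
eef_rot: [2.221, -2.22, 0.0]
force: [-0.1, -0.7, 0.2]
grip_width: 59.7
gripper_force: 0.0
```

>>> play_rows:
  rows:
    - [0.06, [0, 0, 0.03], [0, 0, 0]]
    - [0.06, [0, 0, 0.03], [0, 0, 0]]
    - [0.06, [0, 0, 0.025], [0, 0, 0]]
    - [0.06, [0, 0, 0.015], [0, 0, 0]]
    - [0.06, [0, 0, 0.002], [0, 0, 0]]
    - [0.06, [0, 0, 0], [0, 0, 0]]
    - [0.015, [0, 0, 0], [0, 0, 0]]
    - [0.015, [0, 0, 0], [0, 0, 0]]
    - [0.015, [0, 0, 0], [0, 0, 0]]
    - [0.015, [0, 0, 0], [0, 0, 0]]
  newtons: 40

```text
time_s: 18.1
ee_pos: [583.7, -137.6, 107.2]
eef_rot: [-2.221, 2.22, -0.003]
force: [-0.9, 0.8, 5.8]
grip_width: 24.7
gripper_force: 39.0
```

>>> play_rows:
  rows:
    - [0.015, [0, 0, 0], [0, 0, 0]]
    - [0.015, [0, 0, -0.015], [0, 0, 0]]
    - [0.015, [0, 0, -0.025], [0, 0, 0]]
    - [0.015, [0, 0, -0.03], [0, 0, 0]]
    - [0.015, [0, 0, -0.02], [0, 0, 0]]
    - [0.015, [0.02, 0.002, -0.01], [0, 0, 0]]
    - [0.015, [0.03, 0.003, 0], [0, 0, 0]]
    - [0.015, [0.035, 0.003, 0], [0, 0, 0]]
    - [0.015, [0.035, 0.003, 0], [0, 0, 0]]
    - [0.015, [0.03, 0.002, 0], [0, 0, 0]]

```text
time_s: 19.1
ee_pos: [569.4, -288.9, 205.5]
eef_rot: [2.221, -2.222, -0.001]
force: [0.6, -0.5, -0.8]
grip_width: 24.8
gripper_force: 39.5
```

>>> play_rows:
  rows:
    - [0.015, [0.012, 0, 0], [0, 0, 0]]
    - [0.015, [0, 0, 0], [0, 0, 0]]
    - [0.015, [0, 0, 0.02], [0, 0, 0]]
    - [0.015, [0, 0, 0.03], [0, 0, 0]]
    - [0.015, [0, 0, 0.025], [0, 0, 0]]
    - [0.015, [0, 0, 0.01], [0, 0, 0]]
    - [0.015, [0, 0, 0.006], [0, 0, 0]]
    - [0.015, [0, 0, 0.003], [0, 0, 0]]
    - [0.015, [0, 0, 0.001], [0, 0, 0]]
    - [0.015, [0, 0, 0], [0, 0, 0]]

```text
time_s: 20.1
ee_pos: [570.6, -299.6, 112.3]
eef_rot: [-2.221, 2.22, -0.003]
force: [-1.5, 0.8, 3.3]
grip_width: 24.9
gripper_force: 39.8
```

>>> play_rows:
  rows:
    - [0.03, [0, 0, 0], [0, 0, 0]]
    - [0.045, [0, 0, 0], [0, 0, 0]]
    - [0.05, [0, 0, 0], [0, 0, 0]]
    - [0.05, [0, 0, 0], [0, 0, 0]]
    - [0.05, [0, 0, -0.02], [0, 0, 0]]
    - [0.05, [0, 0, -0.03], [0, 0, 0]]
    - [0.05, [0, 0, -0.04], [0, 0, 0]]
    - [0.05, [0, 0, -0.04], [0, 0, 0]]
    - [0.085, [-0.03, -0.003, 0], [0, 0, 0]]
    - [0.085, [-0.0375, -0.0035, 0], [0, 0, 0]]

```text
time_s: 21.1
ee_pos: [576.8, -232.5, 242.4]
eef_rot: [-2.217, 2.223, -0.004]
force: [0.4, 0.7, -0.7]
grip_width: 76.9
gripper_force: 0.0
```

>>> play_rows:
  rows:
    - [0.085, [-0.04, -0.004, 0], [0, 0, 0]]
    - [0.085, [-0.04, -0.004, 0], [0, 0, 0]]
    - [0.085, [-0.04, -0.004, 0], [0, 0, 0]]
    - [0.085, [-0.04, -0.004, 0], [0, 0, 0]]
    - [0.085, [-0.04, -0.004, 0], [0, 0, 0]]
    - [0.085, [-0.04, -0.005, 0], [0, 0, 0]]
    - [0.085, [0, 0, 0.03], [0, 0, 0]]
    - [0.085, [0, 0, 0.02], [0, 0, 0]]
    - [0.085, [0, 0, 0], [0, 0, 0]]
    - [0.085, [0, 0, 0], [0, 0, 0]]

```text
time_s: 22.1
ee_pos: [601.7, 7.8, 191.4]
eef_rot: [2.221, -2.221, 0.001]
force: [-0.1, 0.4, 0.4]
grip_width: 85.0
gripper_force: 0.0
```

Run:
```python
from h import *
st=env.get_state();print(st['ee_pos'],st['grip_width'])
c=env.capture('wrist');T=T_cam(c,st)
a=np.linspace(0,6.283,40);im=c['img'].copy()
for z in (0,62):
    u=proj(c,T,np.c_[601.5+29*np.cos(a),8.5+29*np.sin(a),0*a+z]);cv2.polylines(im,[u.astype(np.int32)],True,(255,0,0))
c=env.capture('scene')
save(np.hstack([cv2.resize(im,(400,300)),cv2.resize(c['img'][120:270,120:320],(400,300))]),'w3.png')
```

```text
[601.71641489   7.75022529 191.4267866 ] 84.95009611251113
```

View pics/w3.png

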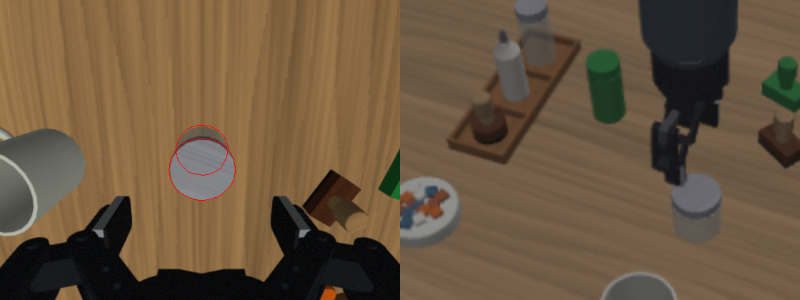

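The three things stand upright in the long tray (right half), and the squat jar fits its overlay. Descend on it.

>>> play_rows:
  rows:
    - [0.085, [0, 0, 0.025], [0, 0, 0]]
    - [0.085, [0, 0, 0.03], [0, 0, 0]]
    - [0.085, [0, 0, 0.02], [0, 0, 0]]
    - [0.085, [0, 0, 0.012], [0, 0, 0]]
    - [0.085, [0, 0, 0.007], [0, 0, 0]]
    - [0.085, [0, 0, 0], [0, 0, 0]]
    - [0.05, [0, 0, 0], [0, 0, 0]]
    - [0.05, [0, 0, 0], [0, 0, 0]]
    - [0.05, [0, 0, 0], [0, 0, 0]]
    - [0.05, [0, 0, 0], [0, 0, 0]]
  newtons: 60

```text
time_s: 23.2
ee_pos: [602.4, 8.1, 98.5]
eef_rot: [-2.22, 2.219, -0.003]
force: [-0.9, 0.3, 6.4]
grip_width: 56.7
gripper_force: 64.6
```

>>> play_rows:
  rows:
    - [0.05, [0, 0, 0], [0, 0, 0]]
    - [0.05, [0, 0, -0.015], [0, 0, 0]]
    - [0.05, [0, 0, -0.025], [0, 0, 0]]
    - [0.05, [0, 0, -0.03], [0, 0, 0]]
    - [0.05, [0, 0, -0.03], [0, 0, 0]]
    - [0.05, [0, 0, -0.03], [0, 0, 0]]
    - [0.05, [0, 0, -0.02], [0, 0, 0]]
    - [0.05, [-0.015, 0.01, 0], [0, 0, 0]]
    - [0.05, [-0.03, 0.02, 0], [0, 0, 0]]
    - [0.05, [-0.03, 0.02, 0], [0, 0, 0]]

```text
time_s: 24.2
ee_pos: [550.0, 83.9, 245.5]
eef_rot: [2.219, -2.222, -0.003]
force: [0.6, 1.6, -2.0]
grip_width: 56.8
gripper_force: 64.4
```

>>> play_rows:
  rows:
    - [0.05, [-0.03, 0.018, 0], [0, 0, 0]]
    - [0.05, [-0.032, 0.019, 0], [0, 0, 0]]
    - [0.05, [-0.032, 0.019, 0], [0, 0, 0]]
    - [0.05, [-0.032, 0.019, 0], [0, 0, 0]]
    - [0.05, [-0.03, 0.018, 0], [0, 0, 0]]
    - [0.05, [-0.025, 0.014, 0], [0, 0, 0]]
    - [0.05, [-0.016, 0.0085, 0], [0, 0, 0]]
    - [0.05, [0, 0, 0], [0, 0, 0]]
    - [0.05, [0, 0, 0], [0, 0, 0]]

```text
time_s: 25.1
ee_pos: [435.1, 280.0, 246.0]
eef_rot: [2.221, -2.219, -0.0]
force: [-0.2, -0.2, -1.6]
grip_width: 56.8
gripper_force: 64.4
```

Run:
```python
from h import *
st=env.get_state();print(st['ee_pos'],st['grip_width'])
c=env.capture('wrist');T=T_cam(c,st);im=c['img'].copy()
p=(477.5,288.8,.21);cc,s=np.cos(p[2]),np.sin(p[2]);A=np.array([[cc,-s,0],[s,cc,0],[0,0,1]])
for a,b in [((-99.5,-47),(-99.5,47)),((12,-47),(12,47)),((99.5,-47),(99.5,47)),((-99.5,-47),(99.5,-47)),((-99.5,47),(99.5,47))]:
    u=proj(c,T,np.array([[*a,18],[*b,18]])@A.T+[p[0],p[1],0]);cv2.line(im,*[tuple(int(v) for v in k) for k in u],(0,255,255),1)
save(im,'w4.png')
```

```text
[435.12441217 280.0312036  246.02525887] 56.786153599938366
```

View pics/w4.png

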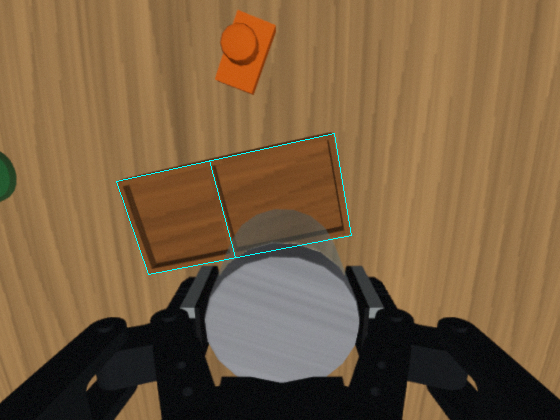

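The tray fits its overlay; divider at (223,208), wide bay on the right (nearer the robot). Lower by 145.

>>> play_rows:
  rows:
    - [0.05, [0, 0, 0.02], [0, 0, 0]]
    - [0.05, [0, 0, 0.03], [0, 0, 0]]
    - [0.05, [0, 0, 0.03], [0, 0, 0]]
    - [0.05, [0, 0, 0.025], [0, 0, 0]]
    - [0.05, [0, 0, 0.02], [0, 0, 0]]
    - [0.05, [0, 0, 0.01], [0, 0, 0]]
    - [0.05, [0, 0, 0.005], [0, 0, 0]]
    - [0.05, [0, 0, 0.003], [0, 0, 0]]
    - [0.05, [0, 0, 0.002], [0, 0, 0]]
    - [0.05, [0, 0, 0], [0, 0, 0]]

```text
time_s: 26.15
ee_pos: [436.5, 280.2, 103.5]
eef_rot: [-2.221, 2.22, -0.001]
force: [-1.9, -1.5, 4.7]
grip_width: 56.7
gripper_force: 64.9
```

>>> play_rows:
  rows:
    - [0.06, [0, 0, 0], [0, 0, 0]]
    - [0.075, [0, 0, 0], [0, 0, 0]]
    - [0.08, [0, 0, 0], [0, 0, 0]]
    - [0.08, [0, 0, 0], [0, 0, 0]]
    - [0.08, [0, 0, -0.02], [0, 0, 0]]
    - [0.08, [0, 0, -0.03], [0, 0, 0]]
    - [0.08, [0, 0, -0.04], [0, 0, 0]]
    - [0.07, [0, 0, -0.03], [0, 0, 0]]
    - [0.06, [0.02, 0, 0], [0, 0, 0]]
    - [0.06, [0.035, -0.003, 0], [0, 0, 0]]

```text
time_s: 27.15
ee_pos: [439.1, 225.7, 222.4]
eef_rot: [-2.222, 2.217, 0.0]
force: [0.3, -1.2, -0.3]
grip_width: 60.1
gripper_force: 0.0
```

>>> play_rows:
  rows:
    - [0.05, [0.035, -0.003, 0], [0, 0, 0]]
    - [0.05, [0.035, -0.003, 0], [0, 0, 0]]
    - [0.05, [0.035, -0.003, 0], [0, 0, 0]]
    - [0.05, [0.035, -0.003, 0], [0, 0, 0]]
    - [0.05, [0.023, -0.001, 0], [0, 0, 0]]
    - [0.05, [0, 0, 0.02], [0, 0, 0]]
    - [0.05, [0, 0, 0.02], [0, 0, 0]]
    - [0.05, [0, 0, 0], [0, 0, 0]]
    - [0.05, [0, 0, 0], [0, 0, 0]]

```text
time_s: 28.05
ee_pos: [451.9, 61.7, 182.0]
eef_rot: [2.221, -2.221, 0.0]
force: [-0.0, -0.1, 0.2]
grip_width: 50.3
gripper_force: 0.0
```

>>> play_rows:
  rows:
    - [0.05, [0, 0, 0.025], [0, 0, 0]]
    - [0.05, [0, 0, 0.025], [0, 0, 0]]
    - [0.05, [0, 0, 0.016], [0, 0, 0]]
    - [0.05, [0, 0, 0.01], [0, 0, 0]]
    - [0.05, [0, 0, 0], [0, 0, 0]]
    - [0.05, [0, 0, 0], [0, 0, 0]]
    - [0.015, [0, 0, 0], [0, 0, 0]]
    - [0.015, [0, 0, 0], [0, 0, 0]]
    - [0.015, [0, 0, 0], [0, 0, 0]]
    - [0.015, [0, 0, 0], [0, 0, 0]]
  newtons: 40

```text
time_s: 29.05
ee_pos: [452.6, 62.3, 106.8]
eef_rot: [-2.221, 2.22, -0.001]
force: [-1.5, 1.2, 6.5]
grip_width: 24.5
gripper_force: 39.3
```

>>> play_rows:
  rows:
    - [0.015, [0, 0, 0], [0, 0, 0]]
    - [0.015, [0, 0, -0.015], [0, 0, 0]]
    - [0.015, [0, 0, -0.025], [0, 0, 0]]
    - [0.015, [0, 0, -0.03], [0, 0, 0]]
    - [0.015, [0, 0, -0.03], [0, 0, 0]]
    - [0.015, [0, 0, -0.02], [0, 0, 0]]
    - [0.015, [-0.018, -0.006, 0], [0, 0, 0]]
    - [0.015, [-0.034, -0.011, 0], [0, 0, 0]]
    - [0.015, [-0.034, -0.011, 0], [0, 0, 0]]
    - [0.015, [-0.034, -0.011, 0], [0, 0, 0]]

```text
time_s: 30.05
ee_pos: [490.9, 183.7, 224.8]
eef_rot: [2.22, -2.221, -0.001]
force: [0.0, -0.4, -0.1]
grip_width: 24.7
gripper_force: 39.4
```

>>> play_rows:
  rows:
    - [0.015, [-0.034, -0.011, 0], [0, 0, 0]]
    - [0.015, [-0.034, -0.011, 0], [0, 0, 0]]
    - [0.015, [-0.034, -0.011, 0], [0, 0, 0]]
    - [0.015, [-0.016, -0.007, 0], [0, 0, 0]]
    - [0.015, [0, 0, 0], [0, 0, 0]]
    - [0.015, [0, 0, 0.02], [0, 0, 0]]
    - [0.015, [0, 0, 0.03], [0, 0, 0]]
    - [0.015, [0, 0, 0.03], [0, 0, 0]]
    - [0.015, [0, 0, 0.018], [0, 0, 0]]
    - [0.015, [0, 0, 0], [0, 0, 0]]

```text
time_s: 31.05
ee_pos: [528.9, 298.4, 124.0]
eef_rot: [2.215, -2.217, -0.002]
force: [-0.3, 0.1, -0.1]
grip_width: 24.9
gripper_force: 39.5
```

>>> play_rows:
  rows:
    - [0.015, [0, 0, 0.01], [0, 0, 0]]
    - [0.015, [0, 0, 0.005], [0, 0, 0]]
    - [0.015, [0, 0, 0.002], [0, 0, 0]]
    - [0.015, [0, 0, 0], [0, 0, 0]]
    - [0.015, [0, 0, 0], [0, 0, 0]]

```text
time_s: 31.55
ee_pos: [531.2, 300.3, 111.9]
eef_rot: [-2.221, 2.22, -0.0]
force: [-2.1, 0.0, 3.5]
grip_width: 24.9
gripper_force: 39.9
```

>>> play_rows:
  rows:
    - [0.03, [0, 0, 0], [0, 0, 0]]
    - [0.045, [0, 0, 0], [0, 0, 0]]
    - [0.05, [0, 0, 0], [0, 0, 0]]
    - [0.05, [0, 0, 0], [0, 0, 0]]
    - [0.05, [0, 0, -0.02], [0, 0, 0]]
    - [0.05, [0, 0, -0.03], [0, 0, 0]]
    - [0.05, [0, 0, -0.04], [0, 0, 0]]
    - [0.05, [0, 0, -0.04], [0, 0, 0]]
    - [0.05, [0, 0, -0.04], [0, 0, 0]]
    - [0.05, [0, 0, 0], [0, 0, 0]]

```text
time_s: 32.55
ee_pos: [533.0, 300.8, 287.9]
eef_rot: [-2.213, 2.213, -0.004]
force: [0.2, 0.5, 0.6]
grip_width: 50.0
gripper_force: 0.0
```

>>> play_rows:
  rows:
    - [0.05, [0.03, 0.01, 0], [0, 0, 0]]
    - [0.05, [0.03, 0.01, 0], [0, 0, 0]]
    - [0.05, [0.03, 0.01, 0], [0, 0, 0]]
    - [0.05, [0.03, 0.01, 0], [0, 0, 0]]
    - [0.05, [0.03, 0.01, 0], [0, 0, 0]]
    - [0.05, [0, 0, 0], [0, 0, 0]]
    - [0.05, [0, 0, 0], [0, 0, 0]]

```text
time_s: 33.25
ee_pos: [480.9, 149.6, 281.1]
eef_rot: [-2.22, 2.222, -0.0]
force: [0.4, 1.0, 0.2]
grip_width: 49.8
gripper_force: 0.0
```

Run:
```python
from h import *
a=env.capture('scene')['img'][110:330,100:440]; b=env.capture('side')['img'][140:400,90:430]
save(np.vstack([cv2.resize(a,(440,285)),cv2.resize(b,(440,310))]),'fin.png')
```

```text
(no output)
```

View pics/fin.png

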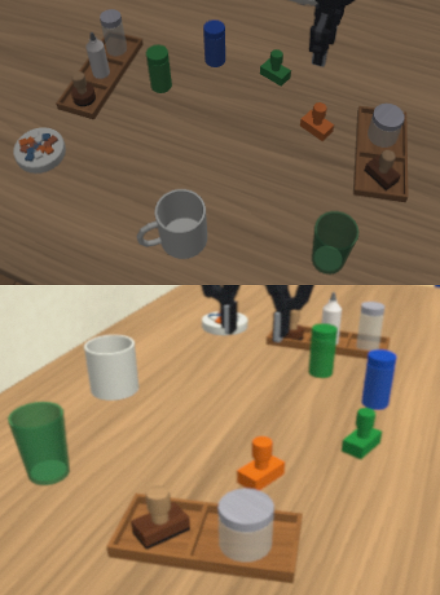

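All five stand upright in the right bays, and the bystanders and look-alikes have not moved. Handing in.

```bash
python3 -c "
from cell import env
print(env.finish_job())"
```

```text
the job is handed in; nothing more can be done
None
```

Both kits are made up and the job is handed in: the last pictures showed all five things upright in their bays and the mug, glass and dish where they were, but the hand-in gave back no verdict.

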